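# Turn the row of weld samples round into the inspection tray

### The arm

A 7-joint arm with a two-finger parallel gripper is mounted at the origin on the work surface. World frame = base frame: x ahead of the robot, y to its left, z up, the work surface at z = 0. Lengths are in m, angles in rad, forces in N, time in s.
With the tool pointing down it reaches from about 0.425 to 0.95 m from the base axis. Payload 16.7 kg.
Tool frame: the origin (TCP) lies midway between the tips of the shut fingers; the grasp point (between the pads) lies 19 mm behind it; z points along the fingers, y is the line along which they close (so a half turn about z gives the same grasp; the last joint's range is limited). The gripper opens to 94 mm and grips with 3 to 60 N. Pads are 16 mm wide; open, the fingers measure 119 mm over their backs; the gripper's body (75 mm by 177 mm) begins 78 mm behind the grasp point.
Start: joints at [-1.389, 0.426, 0.074, 1.606, -0.034, 1.111, -0.067], TCP at [0.22, 0.638, 0.205] pointing down, gripper open.
Joint ranges: [-2.85, 2.85], [-0.5, 2.14], [-1.23, 1.37], [0.21, 2.46], [-1.02, 4.16], [0.16, 2.05], [-2.73, 2.73]. Speed limits (rad/s): [1.89, 1.89, 2.39, 2.39, 3.01, 3.01, 3.01].

### API

Orientations are given as a unit quaternion [x, y, z, w].
In Python, from plant import env gives the robot as it stands. The module is installed in compiled form; this text tells all that it offers.
- The arm moves only by the tool apply_moves, never from a script. Its argument "rows" is one flat list of numbers, 7 for each row, row after row: the shift along the tool's x, y, z in cm, then the turn, a rotation vector about the tool's x, y, z in rad, then the opening, from 0 (shut) to 1 (fully open). In form: [x, y, z, wx, wy, wz, hand, x, y, z, wx, wy, wz, hand, ...]. A call has 1 to 12 rows; each row shifts and turns the commanded pose from where the row before left it, along the tool's axes as they then stand; what a row does not reach is not made up. A row lasts 1/10 s, in which the tool goes at most 50 mm and 8.59 degrees, less where a joint would pass 70% of its speed; a pose out of reach is approached as far as the arm can. A call is refused whole if a number of a shift passes 5 or a number of a turn 0.15, either way. A call with a gripper value outside its range is refused whole. The fingers move at their own pace and stop on an object; "squeeze" is the grip in N (left out, the last holds). Time passes only in rows, so rows that do not move let the fingers close. It gives the time, the measured TCP pose, the force, the opening and the grip force at its end, in the units of the state.
- env.get_obs(): the state, without advancing time (a new reading comes with each control period).
- env.camera(name): name is "scene" or "top" or "wrist"; returns the picture (480x640x3 uint8, red, green, blue); there is no depth.
- env.camera_model(name): a dict with "vfov" (degrees; the focal length in pixels is half the picture's height over the tangent of half this angle, whatever the lens; pixels are square), "cx", "cy" (the principal point, pixels), "dist" ([k1, k2, p1, p2, k3] as OpenCV has them; the pictures are not rectified), "rvec" (rotation vector, rad) and "tvec" (3), from world to camera coordinates, as OpenCV has them. Camera axes: x right, y down, z forward; pixel columns grow to the right and rows downward; lengths in m; the calibration is good to about 2 mm. A picture is of the moment at which its call begins: read the wrist's pose just before it. camera_model takes no time and is no camera call; for the wrist camera it gives the pose at the moment of the call.
- env.sign_off(): hands the job in; it is judged then, once.
The state is a dict: "t": time; "qpos": joint angles; "joint_vel": joint speeds; "joint_torque": joint torques, N m; "eef_pos": TCP position; "tcp_rot": TCP orientation; "contact_force": force on the tool from outside, world axes, zero at the start; "wrist_torque": the same for the moment, N m; "opening": finger opening in m; "grip_force": force on a finger pad.
Only numpy, scipy, OpenCV 4.12 (cv2) and the standard library are available. Lean on these libraries where they do the work, as an engineer would, in place of code of your own. Each camera call takes 0.05 s, during which the arm holds its last target. There are 200 camera calls.

### The job

Move the four welded samples from the cooling rack into the inspection tray with their row reversed: the sample standing next to the cooling rack's end plate goes in the tray's pocket furthest from the tray's end plate, the second goes to the second-furthest pocket, and so on, until the sample that stood furthest from the rack's end plate is next to the tray's end plate. Keep every sample upright on the way, set each with its base plate flat on the floor of its own pocket, and let go of it.

Things in the scene. Friction and masses are not known exactly. Their poses are not given: they have to be found in the camera images.
- pipe_mid (a point): Middle of a loose steel weld sample: a round hollow pipe 34 mm in diameter, welded upright on the centre of a 50 x 50 x 6 mm base plate; 66 mm tall over all. The point is on its upright centre line, 33 mm above the plate's underside; z up, y along the row, x across it (square to its tile within 6 degrees at the start). Starts on tile1.
- tee_mid (a point): Middle of a loose steel weld sample: a flat web, 8 mm thick (along x), 50 mm wide (along y), welded upright on the centre of a 50 x 50 x 6 mm base plate; 62 mm tall over all. The point is on its upright centre line, 31 mm above the plate's underside; z up, y along the row, x across it (square to its tile within 6 degrees at the start). Starts on tile2.
- tube_mid (a point): Middle of a loose steel weld sample: a square hollow tube 30 x 30 mm, its sides parallel to the plate's, welded upright on the centre of a 50 x 50 x 6 mm base plate; 58 mm tall over all. The point is on its upright centre line, 29 mm above the plate's underside; z up, y along the row, x across it (square to its tile within 6 degrees at the start). Starts on tile3.
- bar_mid (a point): Middle of a loose steel weld sample: a round solid bar 20 mm in diameter, welded upright on the centre of a 50 x 50 x 6 mm base plate; 74 mm tall over all. The point is on its upright centre line, 37 mm above the plate's underside; z up, y along the row, x across it (square to its tile within 6 degrees at the start). Starts on tile4.
- cooling_rack: Fixed bare-steel rack, 86 (x) by 290 mm (y), rim 10 mm high, with a row of four reddish fire tiles and one upright blue end plate across the row (60 mm wide, 6 thick, its top 40 mm above the table) at its +y end. Origin: centre of its underside, on the table; y runs along the row to the end plate (robot's left), z up. Places at x = 0, y = +105 (next to the end plate), +35, -35, -105 mm.
- tray: Fixed grey tray, empty at the start: a row of four square pockets and a blue end plate like the rack's at its +y end. Origin: centre of its underside, on the table; y runs along the row to the end plate (robot's left), z up. Pocket centres at x = 0, y = +105 (next to the end plate), +35, -35, -105 mm; each 64 x 64 mm inside, floor 8 mm and rims 13 mm above the table.
- tile1: Fixed reddish fire tile, 66 x 66 x 10 mm, lying in the cooling rack under the pipe sample at the start; which of the rack's four places it has changes from start to start. Origin: centre of its underside, 4 mm above the table; its top, on which the sample stands, is 14 mm above the table. Axes as the rack's. All four tiles look alike.
- tile2: Fixed reddish fire tile, 66 x 66 x 10 mm, lying in the cooling rack under the tee sample at the start; which of the rack's four places it has changes from start to start. Origin: centre of its underside, 4 mm above the table; its top, on which the sample stands, is 14 mm above the table. Axes as the rack's. All four tiles look alike.
- tile3: Fixed reddish fire tile, 66 x 66 x 10 mm, lying in the cooling rack under the tube sample at the start; which of the rack's four places it has changes from start to start. Origin: centre of its underside, 4 mm above the table; its top, on which the sample stands, is 14 mm above the table. Axes as the rack's. All four tiles look alike.
- tile4: Fixed reddish fire tile, 66 x 66 x 10 mm, lying in the cooling rack under the bar sample at the start; which of the rack's four places it has changes from start to start. Origin: centre of its underside, 4 mm above the table; its top, on which the sample stands, is 14 mm above the table. Axes as the rack's. All four tiles look alike.
Things that resemble listed ones, but are neither listed nor needed, are in the scene too. What is shaped like the tile1 but blue or green is not meant.

How it is judged:
At the end, for the whole second after the job is handed in: Counted from the end plates, the sample from rack place 1, 2, 3, 4 stands in tray pocket 4, 3, 2, 1, within 12 mm of the pocket's centre along and across the row, its base plate on the pocket floor (height within 3 mm, tilt under 0.06 rad), released and at rest (((y of tile1 in the frame of cooling_rack between 0.085 and 0.125 m and y of pipe_mid in the frame of tray between -0.117 and -0.093 m) or (y of tile1 in the frame of cooling_rack between 0.015 and 0.055 m and y of pipe_mid in the frame of tray between -0.047 and -0.023 m) or (y of tile1 in the frame of cooling_rack between -0.055 and -0.015 m and y of pipe_mid in the frame of tray between 0.023 and 0.047 m) or (y of tile1 in the frame of cooling_rack between -0.125 and -0.085 m and y of pipe_mid in the frame of tray between 0.093 and 0.117 m)) and x of pipe_mid in the frame of tray between -0.012 and 0.012 m and z of pipe_mid in the frame of tray between 0.038 and 0.044 m and angle between each of pipe_mid, tee_mid, tube_mid, bar_mid's own z axis and vertical below 0.06 rad and linear speed of each of pipe, tee, tube, bar below 0.02 m/s and contact force between each of pipe, tee, tube, bar and the fingers below 0.1 N and ((y of tile2 in the frame of cooling_rack between 0.085 and 0.125 m and y of tee_mid in the frame of tray between -0.117 and -0.093 m) or (y of tile2 in the frame of cooling_rack between 0.015 and 0.055 m and y of tee_mid in the frame of tray between -0.047 and -0.023 m) or (y of tile2 in the frame of cooling_rack between -0.055 and -0.015 m and y of tee_mid in the frame of tray between 0.023 and 0.047 m) or (y of tile2 in the frame of cooling_rack between -0.125 and -0.085 m and y of tee_mid in the frame of tray between 0.093 and 0.117 m)) and x of tee_mid in the frame of tray between -0.012 and 0.012 m and z of tee_mid in the frame of tray between 0.036 and 0.042 m and ((y of tile3 in the frame of cooling_rack between 0.085 and 0.125 m and y of tube_mid in the frame of tray between -0.117 and -0.093 m) or (y of tile3 in the frame of cooling_rack between 0.015 and 0.055 m and y of tube_mid in the frame of tray between -0.047 and -0.023 m) or (y of tile3 in the frame of cooling_rack between -0.055 and -0.015 m and y of tube_mid in the frame of tray between 0.023 and 0.047 m) or (y of tile3 in the frame of cooling_rack between -0.125 and -0.085 m and y of tube_mid in the frame of tray between 0.093 and 0.117 m)) and x of tube_mid in the frame of tray between -0.012 and 0.012 m and z of tube_mid in the frame of tray between 0.034 and 0.04 m and ((y of tile4 in the frame of cooling_rack between 0.085 and 0.125 m and y of bar_mid in the frame of tray between -0.117 and -0.093 m) or (y of tile4 in the frame of cooling_rack between 0.015 and 0.055 m and y of bar_mid in the frame of tray between -0.047 and -0.023 m) or (y of tile4 in the frame of cooling_rack between -0.055 and -0.015 m and y of bar_mid in the frame of tray between 0.023 and 0.047 m) or (y of tile4 in the frame of cooling_rack between -0.125 and -0.085 m and y of bar_mid in the frame of tray between 0.093 and 0.117 m)) and x of bar_mid in the frame of tray between -0.012 and 0.012 m and z of bar_mid in the frame of tray between 0.042 and 0.048 m); the robot touches nothing.
It fails at once if the pipe sample is tipped over (leans by more than 0.6 rad) (angle between pipe_mid's own z axis and vertical above 0.6 rad).
It fails at once if the tee sample is tipped over (leans by more than 0.6 rad) (angle between tee_mid's own z axis and vertical above 0.6 rad).
It fails at once if the tube sample is tipped over (leans by more than 0.6 rad) (angle between tube_mid's own z axis and vertical above 0.6 rad).
It fails at once if the bar sample is tipped over (leans by more than 0.6 rad) (angle between bar_mid's own z axis and vertical above 0.6 rad).
It also fails if it takes over 118 s, if anything falls off the work surface, if the arm or the gripper's body presses on something with over 40 N, if the wrist force passes 120 N, or if a joint passes its speed limit or range.

## Working session

There is one attempt and no reset: what is moved stays moved. The work goes in short steps, Python scripts to look and compute and a tool call to move; the robot and the scene stay as the last step left them, time stands still between calls to the robot, and variables do not carry over. Pictures are saved under pics/ and viewed, at most 14 in all, crops included, and the job is handed in when it is done.

Besides the shell and the picture viewer there is one more tool, called as name(argument=value, ...) on one line, values as JSON. apply_moves: Moves the arm, as the interface text tells. Its arguments: {"type":"object","properties":{"rows":{"type":"array"},"squeeze":{"type":"number"}},"required":["rows"]}

```bash
mkdir -p pics; cat > h.py <<'E'
import numpy as np, cv2
from plant import env
from scipy.spatial.transform import Rotation as R
def K(m):
    f=240/np.tan(np.radians(m["vfov"])/2); return np.array([[f,0,m["cx"]],[0,f,m["cy"]],[0,0,1]])
def unproj(m,px,z):
    p=cv2.undistortPoints(np.array(px,float).reshape(-1,1,2),K(m),np.array(m["dist"],float)).reshape(-1,2)
    Rm=cv2.Rodrigues(np.array(m["rvec"],float))[0]; c=-Rm.T@np.array(m["tvec"],float).ravel()
    d=np.c_[p,np.ones(len(p))]@Rm
    return c+d*((z-c[2])/d[:,2])[:,None]
def proj(m,P):
    return cv2.projectPoints(np.array(P,float).reshape(-1,3),np.array(m["rvec"],float),np.array(m["tvec"],float),K(m),np.array(m["dist"],float))[0].reshape(-1,2)
def snap(cam,name):
    m=env.camera_model(cam); im=env.camera(cam); cv2.imwrite(f"pics/{name}.png",im[...,::-1]); return m,im
E
python3 - <<'E'
from h import *
for c in ("top","scene"):
    m,im=snap(c,c+"0"); print(c,m)
o=env.get_obs(); print({k:np.round(v,4) for k,v in o.items()})
print(R.from_quat(o["tcp_rot"]).as_matrix().round(3))
E
```

```text
top {'vfov': 48.47124933911855, 'cx': 319.6372180243768, 'cy': 247.4310533134774, 'dist': array([-0.1242492,  0.       ,  0.       ,  0.       ,  0.       ]), 'rvec': array([ 2.19700895, -2.15358135,  0.08511795]), 'tvec': array([0.04870024, 0.45008673, 1.00763684])}
scene {'vfov': 56.66094832476619, 'cx': 319.3815465239183, 'cy': 243.96541751999737, 'dist': array([-0.02349866,  0.        ,  0.        ,  0.        ,  0.        ]), 'rvec': array([ 1.59237457,  1.70306811, -0.86249661]), 'tvec': array([-0.03488666, -0.19692799,  1.25623741])}
{'t': np.float64(0.1), 'qpos': array([-1.3885,  0.4267,  0.0739,  1.6065, -0.0341,  1.1108, -0.0671]), 'joint_vel': array([ 0.0003, -0.0017,  0.0023, -0.0015,  0.0016, -0.0003,  0.0001]), 'joint_torque': array([ 7.20000e-03, -9.37468e+01,  3.67600e+00, -4.55040e+01,
       -4.88000e-02,  1.68000e-02,  0.00000e+00]), 'eef_pos': array([0.2198, 0.6378, 0.2049]), 'tcp_rot': array([ 1.652e-01,  9.863e-01, -6.000e-04, -0.000e+00]), 'contact_force': array([ 0.3387,  0.6651, -0.0457]), 'wrist_torque': array([-0.0044,  0.008 ,  0.0069]), 'grip_force': np.float64(0.0), 'opening': np.float64(0.0938)}
[[-0.945  0.326 -0.   ]
 [ 0.326  0.945 -0.001]
 [-0.    -0.001 -1.   ]]
```

View pics/top0.png

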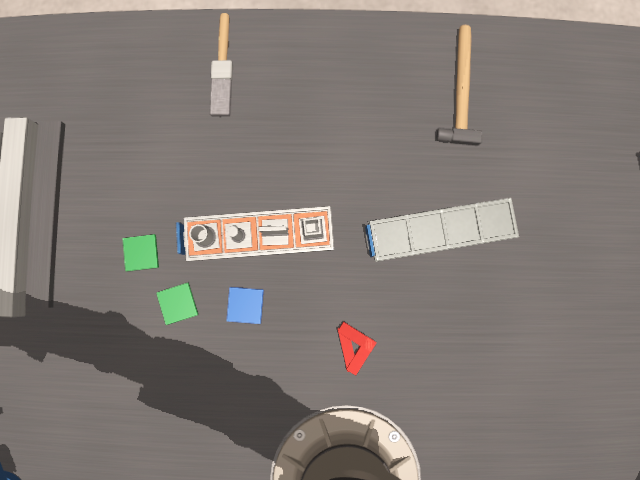

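View pics/scene0.png

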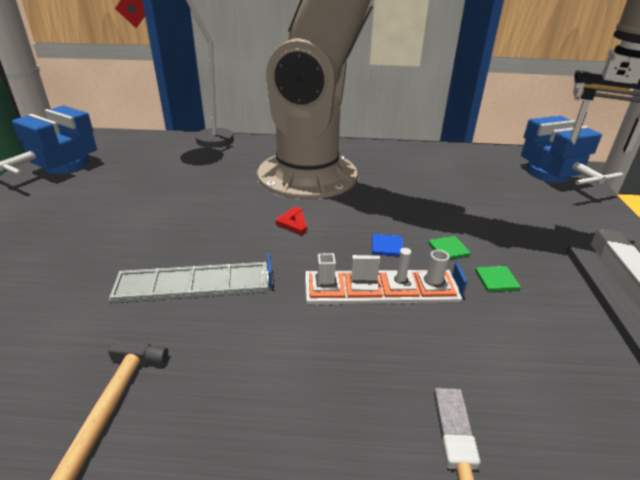

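The row from the rack's end plate (180,238) is pipe (203,235), bar (237,234), tee (273,230) and tube (312,228). The tray runs from its end plate at (370,240) to (517,217). The blue and green squares are decoys. One enlarged crop will give me the corners.

```bash
python3 - <<'E'
from h import *
im=cv2.imread("pics/top0.png")
a=im[195:270,170:345]; b=im[190:265,355:530]
c=np.vstack([cv2.resize(x,None,fx=4,fy=4,interpolation=cv2.INTER_CUBIC) for x in (a,b)])
cv2.imwrite("pics/crop0.png",c); print(c.shape)
E
```

```text
(600, 700, 3)
```

View pics/crop0.png

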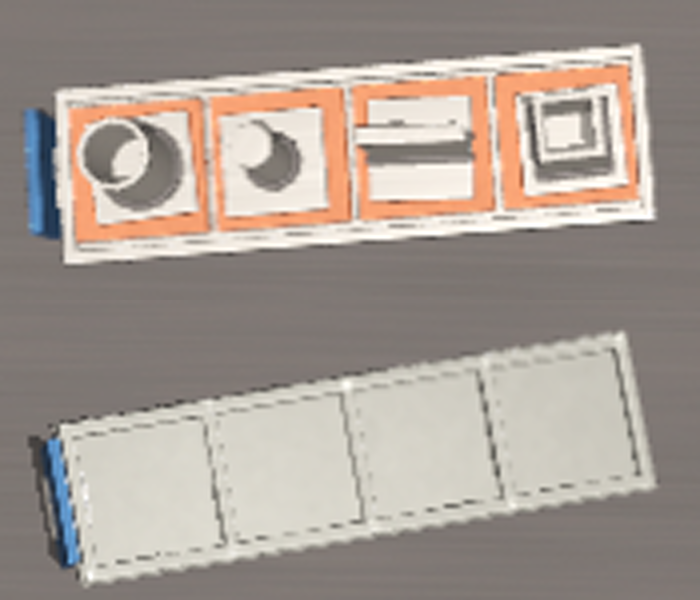

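```bash
python3 - <<'E'
from h import *
from scipy.optimize import least_squares
m=env.camera_model("top")
c1=lambda P:np.array(P)/4+[170-.375,195-.375]
c2=lambda P:(np.array(P)-[0,300])/4+[355-.375,190-.375]
def fit(px,z,W,L,g):
    Q=np.array([[W/2,L/2],[W/2,-L/2],[-W/2,-L/2],[-W/2,L/2]])
    def P(v): 
        c,s=np.cos(v[2]),np.sin(v[2]); return np.c_[Q@np.array([[c,s],[-s,c]])+v[:2],np.full(4,z)]
    r=least_squares(lambda v:(proj(m,P(v))-px).ravel(),g); return r.x,r.fun.round(1)
w=unproj(m,c1([[57,90],[640,45],[655,217],[67,263]]),.01); print(np.linalg.norm(np.diff(w,axis=0),axis=1))
rk,e=fit(c1([[57,90],[640,45],[655,217],[67,263]]),.01,.086,.29,[.5,.1,0]); print("rack",rk,e)
p=c2([[57,427],[624,333],[655,487],[88,585]]);w=unproj(m,p,.013); print(w,np.linalg.norm(np.diff(w,axis=0),axis=1))
v=w.mean(0); a=w[0]+w[3]-w[1]-w[2]; th=np.arctan2(-a[0],a[1]); print("tray",v,th)
# dividers' ends (3 inner) check
print(unproj(m,c2([[211,402],[346,382],[485,358],[230,549],[371,528],[510,503]]),.013))
def rel(n,px,z):
    x=unproj(m,c1(px),z)
    c,s=np.cos(rk[2]),np.sin(rk[2]); print(n,x[:,:2].round(4).tolist(),"in rack",((x[:,:2]-rk[:2])@np.array([[c,-s],[s,c]])).round(4).tolist())
rel("pipe",[[115,153]],.08);rel("bar",[[251,145]],.088);rel("tee",[[357,136],[472,131]],.076);rel("tube",[[567,122]],.072)
rel("plates",[[274,166],[420,149],[571,137]],.02)
print(env.camera_model("wrist"))
E
```

```text
[0.28810519 0.08474904 0.28839079]
rack [0.47576894 0.17889225 0.09705168] [-0.4 -0.   0.6 -0.4  0.3  0.3 -0.5  0.1]
[[ 0.50234119 -0.0371115   0.013     ]
 [ 0.55568622 -0.31919178  0.013     ]
 [ 0.47916074 -0.33376444  0.013     ]
 [ 0.42561604 -0.053067    0.013     ]] [0.28708009 0.07790065 0.2857588 ]
tray [ 0.49070105 -0.18578368  0.013     ] 0.18769668362381595
[[ 0.51623963 -0.11234753  0.013     ]
 [ 0.52763695 -0.17895996  0.013     ]
 [ 0.5412695  -0.24845875  0.013     ]
 [ 0.44442961 -0.12199955  0.013     ]
 [ 0.45603404 -0.1912065   0.013     ]
 [ 0.46970193 -0.26036701  0.013     ]]
pipe [[0.4662, 0.2796]] in rack [[0.0003, 0.1012]]
bar [[0.4701, 0.2156]] in rack [[-0.002, 0.0371]]
tee [[0.4765, 0.1691], [0.4798, 0.1165]] in rack [[-0.0002, -0.0099], [-0.002, -0.0625]]
tube [[0.4853, 0.0733]] in rack [[-0.0008, -0.106]]
plates [[0.4678, 0.2158], [0.4774, 0.1452], [0.4846, 0.0724]] in rack [[-0.0044, 0.0375], [-0.0017, -0.0337], [-0.0015, -0.1068]]
{'vfov': 65.12626465219799, 'cx': 316.85652994950595, 'cy': 240.92660413105588, 'dist': array([-0.05995974,  0.        ,  0.        ,  0.        ,  0.        ]), 'rvec': array([-2.37474181, -1.6936737 , -0.22513825]), 'tvec': array([-0.67489169, -0.0266981 ,  0.391502  ])}
```

The fits agree with the given sizes to about 2 mm, with every sample within 4 mm of its rack place. I'll turn the tool so it closes across the row, then go over the tube.

apply_moves(rows=[0,0,0,0,0,0.143,1,0,0,0,0,0,0.143,1,0,0,0,0,0,0.143,1,0,0,0,0,0,0.143,1,0,0,0,0,0,0.143,1,0,0,0,0,0,0.143,1,0,0,0,0,0,0.143,1,0,0,0,0,0,0.14,1,0,0,0,0,0,0,1], squeeze=30)

```text
t: 1.0
eef_pos: [0.2197, 0.638, 0.2051]
tcp_rot: [0.673, 0.74, -0.0, 0.0]
contact_force: [1.1, -1.1, -0.4]
opening: 0.0936
grip_force: 0.0
```

```bash
cat > go.py <<'E'
# usage: go.py x y z yaw_deg(of tool y, about world z) -> remaining turn and shift in tool axes (after turn)
import sys
from h import *
x,y,z,w=map(float,sys.argv[1:5])
o=env.get_obs(); r=R.from_quat(o["tcp_rot"]); M=r.as_matrix()
a=np.radians(w); t=np.array([np.cos(a),np.sin(a),0]); T=np.c_[np.cross(t,[0,0,-1]),t,[0,0,-1]]
print("t",round(float(o["t"]),2),"pos",o["eef_pos"].round(4),"yaw",np.degrees(np.arctan2(M[1,1],M[0,1])).round(2),"tilt",M[:2,2].round(4))
print("turn",R.from_matrix(M.T@T).as_rotvec().round(4),"shift cm after turn",(T.T@(np.array([x,y,z])-o["eef_pos"])*100).round(2), "before", (M.T@(np.array([x,y,z])-o["eef_pos"])*100).round(2))
print("opening",o["opening"].round(4),"F",o["contact_force"].round(2),"grip",o["grip_force"].round(1))
E
python3 go.py .485 .073 .205 5.56
```

```text
t 1.0 pos [0.2197 0.638  0.2051] yaw 5.47 tilt [ 0.0001 -0.0008]
turn [-0.      0.0008 -0.0016] shift cm after turn [-5.880e+01  2.093e+01  1.000e-02] before [-58.77  21.03   0.06]Traceback (most recent call last):
  File "go.py", line 9, in <module>
    print("opening",o["opening"].round(4),"F",o["contact_force"].round(2),"grip",o["grip_force"].round(1))
                    ^^^^^^^^^^^^^^^^^^
AttributeError: 'float' object has no attribute 'round'
```

apply_moves(rows=[-3.9,1.4,0,0,0,0,1,-3.9,1.4,0,0,0,0,1,-3.9,1.4,0,0,0,0,1,-3.9,1.4,0,0,0,0,1,-3.9,1.4,0,0,0,0,1,-3.9,1.4,0,0,0,0,1,-3.9,1.4,0,0,0,0,1,-3.9,1.4,0,0,0,0,1,-3.9,1.4,0,0,0,0,1,-3.9,1.4,0,0,0,0,1,-3.9,1.4,0,0,0,0,1,-3.9,1.4,0,0,0,0,1])

```text
t: 2.2
eef_pos: [0.4332, 0.1872, 0.2056]
tcp_rot: [0.67, 0.743, 0.0, 0.0]
contact_force: [1.0, -0.1, 0.4]
opening: 0.0939
grip_force: 0.0
```

apply_moves(rows=[-3.9,1.4,0,0,0,0,1,-3.9,1.4,0,0,0,0,1,-3.9,1.4,0,0,0,0,1,0,0,0,0,0,0,1,0,0,0,0,0,0,1])

```text
t: 2.7
eef_pos: [0.4861, 0.0757, 0.2054]
tcp_rot: [0.671, 0.741, -0.0, 0.0]
contact_force: [-0.1, -0.2, -0.3]
opening: 0.0942
grip_force: 0.0
```

```bash
sed -i 's/o\["opening"\].round(4)/o["opening"]/;s/o\["grip_force"\].round(1)/o["grip_force"]/' go.py
python3 go.py .485 .073 .16 5.56; python3 -c "
from h import *
snap('wrist','w1')"
```

```text
t 2.7 pos [0.4861 0.0757 0.2054] yaw 5.71 tilt [-0.0002 -0.0004]
turn [-0.0002  0.0004  0.0026] shift cm after turn [-0.26 -0.14  4.54] before [-0.26 -0.14  4.54]
opening 0.09422582845944608 F [-0.09 -0.18 -0.35] grip 0.0
```

View pics/w1.png

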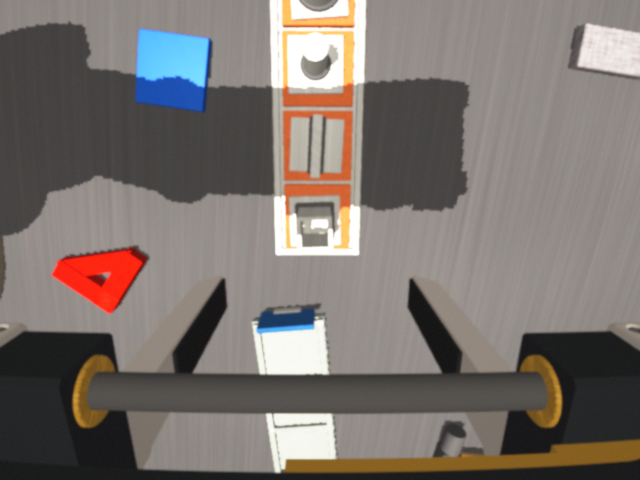

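The wrist view shows the tube at (316,222), the tee web from (316,116) to (316,176), the bar top at (316,42), the rack corner at (276,254) and the tray end plate at (287,320). I'll check the estimates by projecting them into this picture.

```bash
python3 - <<'E'
from h import *
m=env.camera_model("wrist")
print("rack end corners",unproj(m,[[276,254],[358,255]],.01)[:,:2].round(4),"exp",[(.4758+c*np.cos(.097)+.145*np.sin(.097),.1789+c*np.sin(.097)-.145*np.cos(.097)) for c in(-.043,.043)])
print("tee",unproj(m,[[316,115],[316,177]],.076)[:,:2].round(4),"bar",unproj(m,[[316,42]],.088)[:,:2].round(4))
print("tray end plate top corners",unproj(m,[[260,312],[319,307]],.04)[:,:2].round(4))
im=cv2.imread("pics/w1.png")[180:340,240:380]
cv2.imwrite("pics/c1.png",cv2.resize(im,None,fx=3.7,fy=3.7,interpolation=cv2.INTER_CUBIC))
E
```

```text
rack end corners [[0.4467 0.0335]
 [0.5321 0.041 ]] exp [(np.float64(0.44704508904465534), np.float64(0.030417155550042763)), (np.float64(0.5326408191751018), np.float64(0.038746080056591414))]
tee [[0.4751 0.1716]
 [0.4799 0.1234]] bar [[0.4701 0.2219]]
tray end plate top corners [[ 0.4375 -0.0196]
 [ 0.496  -0.008 ]]
```

View pics/c1.png

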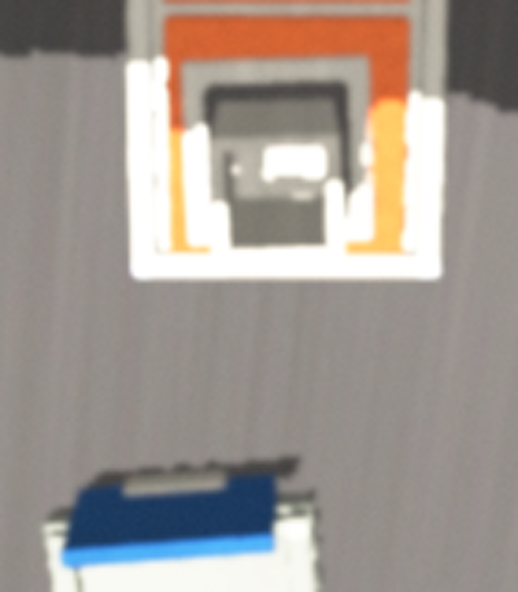

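```bash
python3 - <<'E'
from h import *
m=env.camera_model("wrist")
u=lambda P:np.array(P)/3.7+[240-.37,180-.37]
print("plate top",unproj(m,u([[66,555],[272,545],[80,492],[274,478]]),.04)[:,:2].round(4))
print("plate bot",unproj(m,u([[80,492],[274,478]]),.0)[:,:2].round(4))
print("tray end rim",unproj(m,u([[48,524],[315,500]]),.013)[:,:2].round(4))
mt=env.camera_model("top"); 
print("top: plate top",unproj(mt,np.array([[50,440],[72,565]])/4+[355-.4,115-.4],.04)[:,:2].round(4))
print("tube plate edge y top/ sides", unproj(m,u([[183,62],[370,55]]),.02)[:,:2].round(4))
print("tube top corners", unproj(m,u([[228,203],[330,180],[230,246],[327,246]]),.072)[:,:2].round(4))
E
```

```text
plate top [[ 0.4361 -0.0396]
 [ 0.4923 -0.0306]
 [ 0.4388 -0.0201]
 [ 0.4909 -0.0105]]
plate bot [[ 0.4343 -0.0402]
 [ 0.4924 -0.0295]]
tray end rim [[ 0.4269 -0.045 ]
 [ 0.5046 -0.0291]]
top: plate top [[ 0.4924 -0.0315]
 [ 0.4333 -0.0426]]
tube plate edge y top/ sides [[0.456  0.0966]
 [0.5049 0.1034]]
tube top corners [[0.4722 0.073 ]
 [0.4952 0.0808]
 [0.4736 0.0627]
 [0.4962 0.065 ]]
```

apply_moves(rows=[0,-0.1,4,0,0,0,1,0,0,4,0,0,0,1,0,0,4,0,0,0,1,0,0,3,0,0,0,1,0,0,1.5,0,0,0,1,0,0,0.4,0,0,0,1,0,0,0,0,0,0,1,0,0,0,0,0,0,0,0,0,0,0,0,0,0,0,0,0,0,0,0,0,0,0,0,0,0,0,0])

```text
t: 3.85
eef_pos: [0.4853, 0.0766, 0.0369]
tcp_rot: [0.672, 0.741, 0.0, 0.0]
contact_force: [0.2, 0.2, 0.1]
opening: 0.0651
grip_force: 0.0
```

apply_moves(rows=[0,0,0,0,0,0,0,0,0,0,0,0,0,0,0,0,0,0,0,0,0])

```text
t: 4.15
eef_pos: [0.4851, 0.0764, 0.0365]
tcp_rot: [0.672, 0.741, -0.0, -0.0]
contact_force: [-0.7, -0.8, 0.1]
opening: 0.0415
grip_force: 0.0
```

apply_moves(rows=[0,0,0,0,0,0,0,0,0,0,0,0,0,0,0,0,0,0,0,0,0,0,0,0,0,0,0,0])

```text
t: 4.55
eef_pos: [0.4849, 0.0763, 0.0364]
tcp_rot: [0.672, 0.741, -0.0, -0.0]
contact_force: [-2.0, -0.6, 1.3]
opening: 0.03
grip_force: 29.9
```

apply_moves(rows=[0,0,-1,0,0,0,0,0,0,-2.5,0,0,0,0,0,0,-3,0,0,0,0,0,0,-3,0,0,0,0,0,0,-3,0,0,0,0,0,0,0,0,0,-0.09,0,0,0,0,0,0,0,0])

```text
t: 5.25
eef_pos: [0.4854, 0.0766, 0.1626]
tcp_rot: [0.637, 0.771, 0.001, 0.0]
contact_force: [-0.6, -0.4, -2.7]
opening: 0.0298
grip_force: 29.9
```

```bash
python3 go.py .4717 -.078 .16 10.75
```

```text
t 5.25 pos [0.4854 0.0766 0.1626] yaw 10.89 tilt [0.0016 0.0013]
turn [ 0.0018 -0.001   0.0024] shift cm after turn [-14.94  -4.23   0.26] before [-14.93  -4.27   0.24]
opening 0.02975878961198028 F [-0.56 -0.41 -2.74] grip 29.875917434692383
```

apply_moves(rows=[-2,-0.6,0,0,0,0,0,-3,-0.85,0,0,0,0,0,-3,-0.85,0,0,0,0,0,-3,-0.85,0,0,0,0,0,-2.5,-0.7,0,0,0,0,0,-1.4,-0.4,0,0,0,0,0,0,0,0,0,0,0,0,0,0,0,0,0,0,0,0,0,0,0,0,0,0])

```text
t: 6.15
eef_pos: [0.4711, -0.0771, 0.1613]
tcp_rot: [0.638, 0.77, -0.0, -0.0]
contact_force: [0.2, -0.3, -1.8]
opening: 0.0303
grip_force: 29.9
```

```bash
python3 go.py .4717 -.078 .0305 10.75;  python3 - <<'E'
from h import *
m,im=snap('wrist','w2'); snap("top","t2"); m2=env.camera_model("wrist")
im=cv2.imread("pics/w2.png"); t=cv2.imread("pics/t2.png")[180:270,340:540]
cv2.imwrite("pics/w2c.png",np.vstack([cv2.resize(im[240:],(640,240)),cv2.resize(t,(640,288),interpolation=cv2.INTER_CUBIC)]))
E
```

```text
t 6.15 pos [ 0.4711 -0.0771  0.1613] yaw 10.78 tilt [-0.0005 -0.    ]
turn [-0.0005 -0.0001  0.0005] shift cm after turn [-0.1   0.04 13.08] before [-0.1   0.04 13.08]
opening 0.030317335989711744 F [ 0.16 -0.31 -1.79] grip 29.876725673675537
```

View pics/w2c.png

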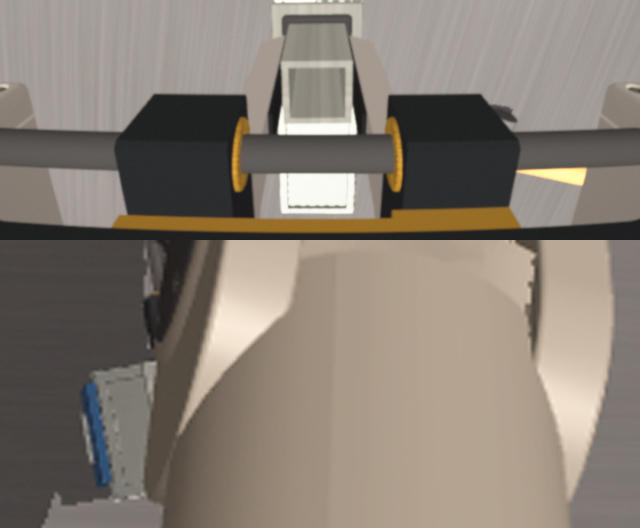

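The tube hangs upright. Its open top is at about (318,333) in the full wrist picture, and the light pocket floor is visible beyond it. I'll check its offset from the TCP.

```bash
python3 - <<'E'
from h import *
m=env.camera_model("wrist"); o=env.get_obs(); M=R.from_quat(o["tcp_rot"]).as_matrix()
print(((unproj(m,[[318,333],[284,302],[352,302],[286,362],[350,362]],.197)-o["eef_pos"])@M).round(4))
# tray end from this view: end rim, upper plate
print(unproj(m,[[275,244],[361,244]],.013).round(4)); print(unproj(m,[[285,255],[350,255]],.04).round(4))
mt=env.camera_model("top"); q=lambda P:(np.array(P)-[0,240])*[200/640,90/288]+[340,180]
print("top tray",unproj(mt,q([[94,378],[115,498]]),.013).round(4), "plate", unproj(mt,q([[87,385],[103,484]]),.04).round(4))
E
```

```text
[[-0.0029  0.0002 -0.0357]
 [ 0.0115 -0.0139 -0.0357]
 [ 0.0115  0.0143 -0.0357]
 [-0.0171 -0.0138 -0.0357]
 [-0.0171  0.0142 -0.0357]]
[[ 0.4363 -0.0991  0.013 ]
 [ 0.5129 -0.0844  0.013 ]]
[[ 0.4477 -0.0989  0.04  ]
 [ 0.5013 -0.0887  0.04  ]]
top tray [[ 0.4989 -0.0381  0.013 ]
 [ 0.4261 -0.0517  0.013 ]] plate [[ 0.4911 -0.0317  0.04  ]
 [ 0.4325 -0.0419  0.04  ]]
```

```bash
python3 - <<'E'
import cv2
im=cv2.imread("pics/w2.png")[100:300,220:420]
cv2.imwrite("pics/w2d.png",cv2.resize(im,None,fx=3,fy=3,interpolation=cv2.INTER_CUBIC))
E
```

```text
(no output)
```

View pics/w2d.png

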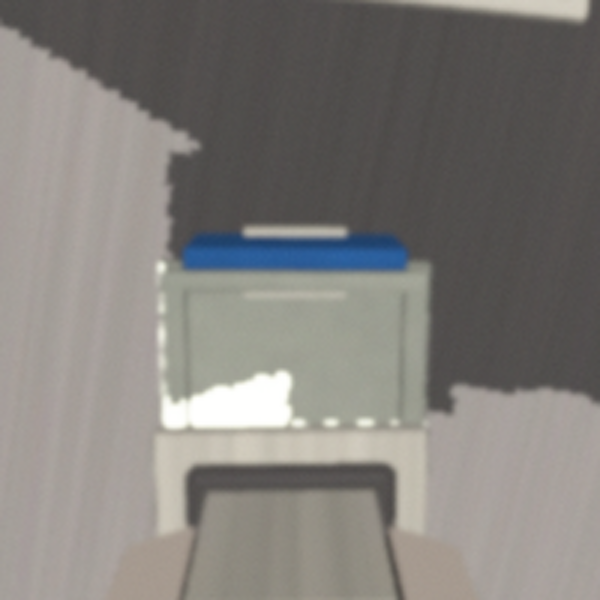

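The tray's end rim shows at crop rows 265 to 288, with the blue plate above it. The held base plate's near edge is at row 430, square with the tray.

```bash
python3 - <<'E'
from h import *
m=env.camera_model("wrist"); o=env.get_obs()
u=lambda P:np.array(P)/3+[220-.33,100-.33]
a=.188;c=np.array([.4915,-.1835]);X=np.array([np.cos(a),np.sin(a)]);Y=np.array([-X[1],X[0]])
def T(n,P,z):
    w=unproj(m,u(P),z)[:,:2]; print(n,np.c_[(w-c)@X,(w-c)@Y].round(4).tolist())
T("outer",[[158,265],[430,265]],.013);T("inner",[[188,289],[402,289]],.013);T("plate top",[[183,268],[406,268],[183,238],[406,238]],.04);T("held plate",[[157,432],[428,430]],.145)
e=o["eef_pos"][:2];print("tcp",(e-c)@X,(e-c)@Y)
E
```

```text
outer [[-0.0394, 0.144], [0.0397, 0.1441]]
inner [[-0.0308, 0.137], [0.0318, 0.1371]]
plate top [[-0.0295, 0.1466], [0.0301, 0.1467], [-0.0293, 0.1546], [0.0298, 0.1546]]
held plate [[-0.0247, 0.1305], [0.0242, 0.1309]]
tcp -4.751667760017373e-05 0.10835304223513523
```

The tray frame is confirmed: the inner wall is at y = 0.137, as it should be. The held plate is centred within 1 mm, so I'll lower it.

apply_moves(rows=[0,0,3,0,0,0,0,0,0,3,0,0,0,0,0,0,3,0,0,0,0,0,0,2,0,0,0,0,0,0,1.2,0,0,0,0,0,0,0.6,0,0,0,0,0,0,0.2,0,0,0,0,0,0,0,0,0,0,0,0,0,0,0,0,0,0])

```text
t: 7.15
eef_pos: [0.4717, -0.0779, 0.0322]
tcp_rot: [0.638, 0.77, 0.001, 0.0]
contact_force: [-0.3, -0.0, -2.5]
opening: 0.0297
grip_force: 29.9
```

apply_moves(rows=[0,0,0.1,0,0,0,0,0,0,0.1,0,0,0,0,0,0,0,0,0,0,0])

```text
t: 7.45
eef_pos: [0.4717, -0.0778, 0.0303]
tcp_rot: [0.638, 0.77, 0.001, 0.0]
contact_force: [-3.2, 1.5, 18.0]
opening: 0.0301
grip_force: 30.0
```

apply_moves(rows=[0,0,0,0,0,0,0.64,0,0,0,0,0,0,0.64,0,0,0,0,0,0,0.64,0,0,0,0,0,0,0.64,0,0,0,0,0,0,0.64,0,0,-2,0,0,0,0.64,0,0,-4,0,0,0,0.64,0,0,-4,0,0,0,0.64,0,0,-3,0,0,0,0.64,0,0,0,0,0,0.09,0.64,0,0,0,0,0,0,0.64])

```text
t: 8.55
eef_pos: [0.4716, -0.0776, 0.1601]
tcp_rot: [0.672, 0.74, 0.001, 0.0]
contact_force: [-0.3, 0.0, 0.4]
opening: 0.06
grip_force: 0.0
```

```bash
python3 go.py .4778 .146 .039 5.56
```

```text
t 8.55 pos [ 0.4716 -0.0776  0.1601] yaw 5.54 tilt [0.0016 0.0009]
turn [ 0.0017 -0.0007 -0.0004] shift cm after turn [22.19  2.78 12.11] before [22.19  2.75 12.13]
opening 0.06002483279019507 F [-0.26  0.01  0.42] grip 0.0
```

apply_moves(rows=[2.2,0.3,0,0,0,0,0.64,4,0.5,0,0,0,0,0.64,4,0.5,0,0,0,0,0.64,4,0.5,0,0,0,0,0.64,4,0.5,0,0,0,0,0.64,3,0.4,0,0,0,0,0.64,1,0.1,0,0,0,0,0.64,0,0,0,0,0,0,0.64,0,0,0,0,0,0,0.64,0,0,0,0,0,0,0.64])

```text
t: 9.55
eef_pos: [0.4773, 0.1441, 0.1593]
tcp_rot: [0.672, 0.74, -0.0, 0.0]
contact_force: [0.2, -0.2, -0.6]
opening: 0.0598
grip_force: 0.0
```

```bash
python3 go.py .4778 .146 .039 5.56; python3 -c "
from h import *
m,im=snap('wrist','w3')
im=cv2.imread('pics/w3.png'); cv2.imwrite('pics/w3c.png',im[0:400])"
```

```text
t 9.55 pos [0.4773 0.1441 0.1593] yaw 5.52 tilt [-0.0004 -0.0004]
turn [-0.0004  0.0004 -0.0006] shift cm after turn [ 0.18  0.07 12.03] before [ 0.18  0.07 12.03]
opening 0.05979349411491755 F [ 0.2  -0.21 -0.6 ] grip 0.0
```

View pics/w3c.png

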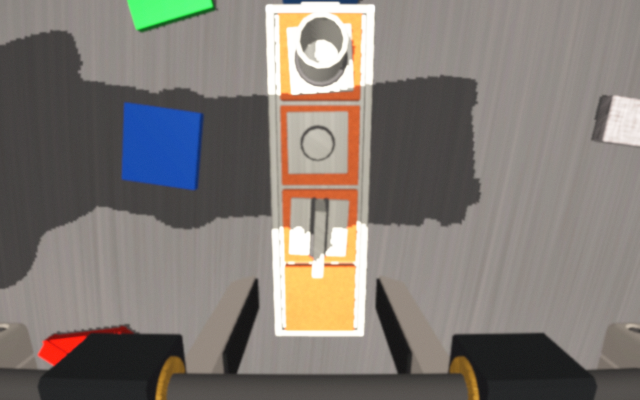

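The tee web top runs from (319,200) to (318,276), the bar top is at (318,144) and the pipe top at (322,38). The tube's tile is now empty.

```bash
python3 - <<'E'
from h import *
m=env.camera_model("wrist")
for n,p,z in (("tee",[[319,199],[318,277]],.076),("teeplate",[[290,198],[349,198]],.02),("bar",[[318,144]],.088),("barplate",[[289,115],[348,115],[289,175],[348,175]],.02),("pipe",[[322,38]],.08),("rack",[[268,7],[374,7],[365,333],[275,333]],.01)):
    w=unproj(m,p,z)[:,:2]; print(n,w.round(4).tolist(),w.mean(0).round(4))
E
```

```text
tee [[0.475, 0.1803], [0.4799, 0.1221]] [0.4774 0.1512]
teeplate [[0.4513, 0.1702], [0.5015, 0.175]] [0.4764 0.1726]
bar [[0.4706, 0.2179]] [0.4706 0.2179]
barplate [[0.4451, 0.2378], [0.4928, 0.2424], [0.4489, 0.1895], [0.4983, 0.1943]] [0.4713 0.216 ]
pipe [[0.4667, 0.2835]] [0.4667 0.2835]
rack [[0.421, 0.3195], [0.5047, 0.3276], [0.5338, 0.0437], [0.4463, 0.0352]] [0.4765 0.1815]
```

apply_moves(rows=[0.3,0.1,3,0,0,0,0.64,0,0,3,0,0,0,0.64,0,0,3,0,0,0,0.64,0,0,2,0,0,0,0.64,0,0,1,0,0,0,0.64,0,0,0,0,0,0,0,0,0,0,0,0,0,0,0,0,0,0,0,0,0,0,0,0,0,0,0,0,0,0,0,0,0,0,0,0,0,0,0,0,0,0,0,0,0,0,0,0,0])

```text
t: 10.8
eef_pos: [0.4781, 0.1489, 0.0396]
tcp_rot: [0.672, 0.741, 0.0, 0.0]
contact_force: [2.5, -1.2, -1.3]
opening: 0.008
grip_force: 26.4
```

apply_moves(rows=[0,0,0,0,0,0,0,0,0,0,0,0,0,0,0,0,0,0,0,0,0,0,0,0,0,0,0,0])

```text
t: 11.2
eef_pos: [0.4781, 0.1489, 0.0396]
tcp_rot: [0.672, 0.741, 0.0, -0.0]
contact_force: [-0.5, 0.2, 5.2]
opening: 0.0078
grip_force: 30.0
```

apply_moves(rows=[0,0,-1,0,0,0,0,0,0,-2.5,0,0,0,0,0,0,-3,0,0,0,0,0,0,-3,0,0,0,0,0,0,-3,0,0,0,0,0,0,0,0,0,-0.09,0,0,0,0,0,0,0,0])

```text
t: 11.9
eef_pos: [0.4781, 0.149, 0.1654]
tcp_rot: [0.637, 0.771, 0.001, -0.0]
contact_force: [0.0, -0.3, -4.0]
opening: 0.0076
grip_force: 30.0
```

```bash
python3 go.py .485 -.148 .0336 10.75
```

```text
t 11.9 pos [0.4781 0.149  0.1654] yaw 10.88 tilt [0.0009 0.0012]
turn [ 0.0011 -0.001   0.0023] shift cm after turn [-29.31  -4.86  13.18] before [-29.31  -4.95  13.15]
opening 0.007554288280199259 F [ 0.01 -0.3  -3.99] grip 29.985840618610382
```

apply_moves(rows=[-2,-0.3,0,0,0,0,0,-3,-0.5,0,0,0,0,0,-3.5,-0.6,0,0,0,0,0,-3.5,-0.6,0,0,0,0,0,-3.5,-0.6,0,0,0,0,0,-3.5,-0.6,0,0,0,0,0,-3.5,-0.6,0,0,0,0,0,-3.5,-0.6,0,0,0,0,0,-2.3,-0.4,0,0,0,0,0,-1,-0.1,0,0,0,0,0,0,0,0,0,0,0,0,0,0,0,0,0,0,0])

```text
t: 13.1
eef_pos: [0.4844, -0.1472, 0.1641]
tcp_rot: [0.638, 0.77, -0.0, -0.0]
contact_force: [-0.5, 0.2, -3.5]
opening: 0.0078
grip_force: 30.0
```

```bash
python3 go.py .485 -.148 .0336 10.75
```

```text
t 13.1 pos [ 0.4844 -0.1472  0.1641] yaw 10.75 tilt [-0.001   0.0002]
turn [-0.001  -0.0004 -0.0001] shift cm after turn [-0.09  0.04 13.05] before [-0.09  0.06 13.05]
opening 0.00775879635204082 F [-0.47  0.21 -3.49] grip 29.986630976200104
```

apply_moves(rows=[0,0,3,0,0,0,0,0,0,3,0,0,0,0,0,0,3,0,0,0,0,0,0,2,0,0,0,0,0,0,1.2,0,0,0,0,0,0,0.6,0,0,0,0,0,0,0.1,0,0,0,0,0,0,0,0,0,0,0,0,0,0.1,0,0,0,0,0,0,0,0,0,0,0])

```text
t: 14.1
eef_pos: [0.485, -0.1481, 0.035]
tcp_rot: [0.638, 0.77, 0.0, 0.0]
contact_force: [-0.4, 0.3, -2.9]
opening: 0.0077
grip_force: 30.0
```

apply_moves(rows=[0,0,0.1,0,0,0,0,0,0,0.1,0,0,0,0,0,0,0,0,0,0,0])

```text
t: 14.4
eef_pos: [0.485, -0.1482, 0.0335]
tcp_rot: [0.638, 0.77, 0.001, 0.0]
contact_force: [-6.8, 3.1, 25.7]
opening: 0.0081
grip_force: 30.0
```

apply_moves(rows=[0,0,0,0,0,0,0.64,0,0,0,0,0,0,0.64,0,0,0,0,0,0,0.64,0,0,0,0,0,0,0.64,0,0,0,0,0,0,0.64,0,0,0,0,0,0,0.64,0,0,-2,0,0,0,0.64,0,0,-4,0,0,0,0.64,0,0,-4,0,0,0,0.64,0,0,-3,0,0,0,0.64,0,0,0,0,0,0.09,0.64,0,0,0,0,0,0,0.64])

```text
t: 15.6
eef_pos: [0.4851, -0.1479, 0.1631]
tcp_rot: [0.672, 0.74, 0.001, 0.0]
contact_force: [-0.1, -0.6, -0.6]
opening: 0.06
grip_force: 0.0
```

```bash
python3 go.py .4708 .217 .046 5.56
```

```text
t 15.6 pos [ 0.4851 -0.1479  0.1631] yaw 5.53 tilt [0.0016 0.0005]
turn [ 0.0017 -0.0004 -0.0005] shift cm after turn [36.46  2.11 11.71] before [36.45  2.08 11.73]
opening 0.060009600158823326 F [-0.08 -0.64 -0.56] grip 0.0
```

apply_moves(rows=[2,0.1,0,0,0,0,0.64,4,0.25,0,0,0,0,0.64,4,0.25,0,0,0,0,0.64,4,0.25,0,0,0,0,0.64,4,0.25,0,0,0,0,0.64,4,0.25,0,0,0,0,0.64,4,0.25,0,0,0,0,0.64,4,0.2,0,0,0,0,0.64,4,0.2,0,0,0,0,0.64,2.4,0.1,0,0,0,0,0.64,0,0,0,0,0,0,0.64,0,0,0,0,0,0,0.64])

```text
t: 16.8
eef_pos: [0.4695, 0.2158, 0.1617]
tcp_rot: [0.671, 0.742, -0.001, 0.0]
contact_force: [-0.1, -0.9, -0.2]
opening: 0.0601
grip_force: 0.0
```

```bash
python3 go.py .4708 .217 .046 5.56; python3 -c "
from h import *
m,im=snap('wrist','w4')
im=cv2.imread('pics/w4.png'); cv2.imwrite('pics/w4c.png',cv2.resize(im[100:300,220:420],None,fx=3,fy=3))"
```

```text
t 16.8 pos [0.4695 0.2158 0.1617] yaw 5.75 tilt [-0.001  -0.0015]
turn [-0.0011  0.0014  0.0033] shift cm after turn [ 0.11  0.14 11.57] before [ 0.13  0.15 11.57]
opening 0.060148950466775354 F [-0.11 -0.92 -0.17] grip 0.0
```

View pics/w4c.png

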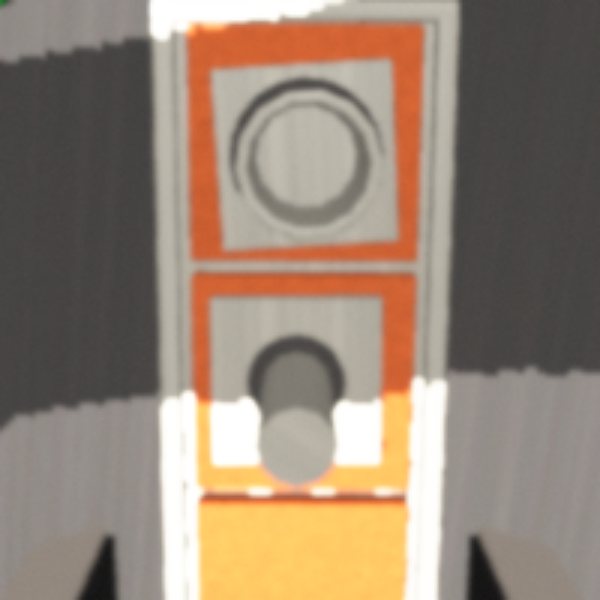

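The bar top is at crop (297,446) with its base plate around (297,381). The pipe top ring is at (306,163) with its plate turned about 3°.

```bash
python3 - <<'E'
from h import *
m=env.camera_model("wrist");u=lambda P:np.array(P)/3+[220-.33,100-.33]
o=env.get_obs(); M=R.from_quat(o["tcp_rot"]).as_matrix(); print(o["eef_pos"])
for n,p,z in (("bar",[[297,446]],.088),("barplate",[[212,297],[382,297],[383,465],[210,465]],.02),("pipe",[[306,165]],.08),("pipeplate",[[213,72],[392,60],[398,240],[224,250]],.02)):
    w=unproj(m,u(p),z); print(n,w[:,:2].mean(0).round(4),((w-o["eef_pos"])@M).mean(0).round(4), (np.linalg.norm(w[1]-w[0]).round(4) if len(w)>1 else ''))
E
```

```text
[0.46971187 0.21507123 0.16188875]
bar [0.4703 0.2177] [0.0027 0.0009 0.0739] 
barplate [0.4704 0.2171] [0.0021 0.0011 0.1419] 0.0488
pipe [0.4659 0.2817] [0.0667 0.0029 0.0818] 
pipeplate [0.4668 0.2816] [0.0666 0.0038 0.1418] 0.0491
```

apply_moves(rows=[0.2,0.1,3,0,0,0,0.64,0,0,3,0,0,0,0.64,0,0,3,0,0,0,0.64,0,0,1.8,0,0,0,0.64,0,0,0.8,0,0,0,0.64,0,0,0,0,0,0,0,0,0,0,0,0,0,0,0,0,0,0,0,0,0,0,0,0,0,0,0,0,0,0,0,0,0,0,0,0,0,0,0,0,0,0,0,0,0,0,0,0,0], squeeze=40)

```text
t: 18.05
eef_pos: [0.4708, 0.2185, 0.0468]
tcp_rot: [0.672, 0.741, 0.0, -0.0]
contact_force: [-2.9, -0.3, 7.6]
opening: 0.0193
grip_force: 40.0
```

apply_moves(rows=[0,0,0,0,0,0,0,0,0,0,0,0,0,0])

```text
t: 18.25
eef_pos: [0.4708, 0.2185, 0.0468]
tcp_rot: [0.672, 0.741, 0.0, -0.0]
contact_force: [-1.7, -0.3, 6.1]
opening: 0.0197
grip_force: 40.0
```

apply_moves(rows=[0,0,-1,0,0,0,0,0,0,-2.5,0,0,0,0,0,0,-3,0,0,0,0,0,0,-3,0,0,0,0,0,0,-3,0,0,0,0,0,0,0,0,0,-0.09,0,0,0,0,0,0,0,0])

```text
t: 18.95
eef_pos: [0.4709, 0.2184, 0.1726]
tcp_rot: [0.637, 0.771, 0.001, -0.0]
contact_force: [0.1, -0.2, -2.5]
opening: 0.0194
grip_force: 40.0
```

```bash
python3 go.py .498 -.217 .0408 10.75
```

```text
t 18.95 pos [0.4709 0.2184 0.1726] yaw 10.88 tilt [0.0009 0.0014]
turn [ 0.0011 -0.0012  0.0023] shift cm after turn [-43.29  -5.45  13.18] before [-43.29  -5.57  13.12]
opening 0.019432491694476937 F [ 0.13 -0.16 -2.49] grip 39.994545578956604
```

apply_moves(rows=[-2,-0.25,0,0,0,0,0,-4,-0.5,0,0,0,0,0,-4,-0.5,0,0,0,0,0,-4,-0.5,0,0,0,0,0,-4,-0.5,0,0,0,0,0,-4,-0.5,0,0,0,0,0,-4,-0.5,0,0,0,0,0,-4,-0.5,0,0,0,0,0,-4,-0.5,0,0,0,0,0,-4,-0.5,0,0,0,0,0,-3.5,-0.45,0,0,0,0,0,-1.8,-0.25,0,0,0,0,0])

```text
t: 20.15
eef_pos: [0.4966, -0.2211, 0.1711]
tcp_rot: [0.64, 0.768, -0.001, -0.0]
contact_force: [-0.6, 0.8, -3.4]
opening: 0.0193
grip_force: 40.0
```

apply_moves(rows=[0,0,0,0,0,0,0,0,0,0,0,0,0,0,0,0,0,0,0,0,0])

```text
t: 20.45
eef_pos: [0.4978, -0.2164, 0.1711]
tcp_rot: [0.638, 0.77, -0.0, -0.0]
contact_force: [-0.2, -0.3, -2.8]
opening: 0.0192
grip_force: 40.0
```

```bash
python3 go.py .498 -.217 .0408 10.75;python3 -c "
from h import *
m,im=snap('wrist','w5')"
```

```text
t 20.45 pos [ 0.4978 -0.2164  0.1711] yaw 10.76 tilt [-0.0009  0.0004]
turn [-0.0008 -0.0006  0.0002] shift cm after turn [-6.000e-02  1.000e-02  1.303e+01] before [-0.07  0.02 13.03]
opening 0.019155862363449815 F [-0.25 -0.28 -2.79] grip 39.99523401260376
```

View pics/w5.png

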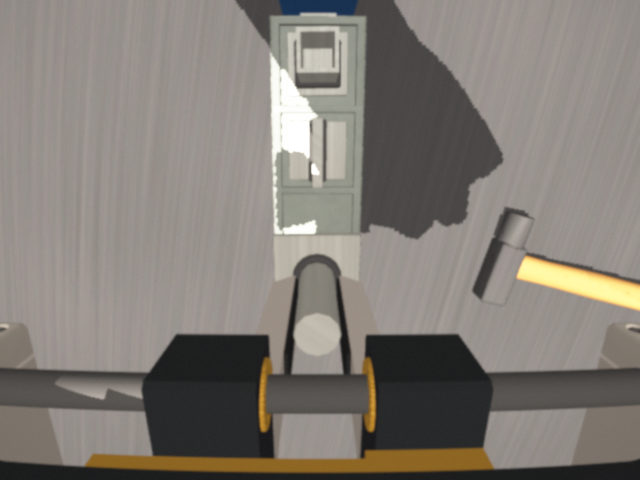

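The tube sits in its pocket at (318,62) and the tee in its own at (318,150). The bar hangs upright, with its plate square at row 236 between columns 274 and 361. Lowering it.

apply_moves(rows=[0,0,3,0,0,0,0,0,0,3,0,0,0,0,0,0,3,0,0,0,0,0,0,2,0,0,0,0,0,0,1.2,0,0,0,0,0,0,0.6,0,0,0,0,0,0,0.1,0,0,0,0,0,0,0.1,0,0,0,0,0,0,0.1,0,0,0,0,0,0,0,0,0,0,0])

```text
t: 21.5
eef_pos: [0.4985, -0.2174, 0.041]
tcp_rot: [0.638, 0.77, 0.0, 0.0]
contact_force: [-0.3, -0.2, -2.1]
opening: 0.0195
grip_force: 40.0
```

apply_moves(rows=[0,0,0.1,0,0,0,0,0,0,0,0,0,0,0,0,0,0,0,0,0,0])

```text
t: 21.8
eef_pos: [0.4985, -0.2174, 0.0407]
tcp_rot: [0.638, 0.77, 0.001, 0.0]
contact_force: [-6.6, 4.3, 23.5]
opening: 0.0194
grip_force: 40.0
```

Seated. I'll release it and go for the pipe.

apply_moves(rows=[0,0,0,0,0,0,0.64,0,0,0,0,0,0,0.64,0,0,0,0,0,0,0.64,0,0,0,0,0,0,0.64,0,0,0,0,0,0,0.64,0,0,0,0,0,0,0.64,0,0,-2,0,0,0,0.64,0,0,-4,0,0,0,0.64,0,0,-4,0,0,0,0.64,0,0,-2.5,0,0,0,0.64,0,0,0,0,0,0.09,0.64,0,0,0,0,0,0,0.64])

```text
t: 23.0
eef_pos: [0.4985, -0.2172, 0.165]
tcp_rot: [0.672, 0.74, 0.0, 0.0]
contact_force: [-0.2, 1.0, -0.1]
opening: 0.0601
grip_force: 0.0
```

```bash
python3 go.py .4663 .2818 .041 5.56
```

```text
t 23.0 pos [ 0.4985 -0.2172  0.165 ] yaw 5.53 tilt [0.0012 0.0001]
turn [ 0.0012  0.     -0.0005] shift cm after turn [49.97  1.63 12.4 ] before [49.97  1.59 12.4 ]
opening 0.060126839976838126 F [-0.24  0.98 -0.14] grip 0.0
```

apply_moves(rows=[2,0.1,0,0,0,0,0.64,4,0.13,0,0,0,0,0.64,4,0.13,0,0,0,0,0.64,4,0.13,0,0,0,0,0.64,4,0.13,0,0,0,0,0.64,4,0.13,0,0,0,0,0.64,4,0.13,0,0,0,0,0.64,4,0.13,0,0,0,0,0.64,4,0.13,0,0,0,0,0.64,4,0.13,0,0,0,0,0.64,4,0.13,0,0,0,0,0.64,4,0.13,0,0,0,0,0.64])

```text
t: 24.2
eef_pos: [0.4676, 0.2434, 0.1639]
tcp_rot: [0.671, 0.742, -0.0, -0.0]
contact_force: [0.7, 0.1, 0.0]
opening: 0.06
grip_force: 0.0
```

apply_moves(rows=[2.5,0.1,0,0,0,0,0.64,1.4,0,0,0,0,0,0.64,0,0,0,0,0,0,0.64,0,0,0,0,0,0,0.64])

```text
t: 24.6
eef_pos: [0.4656, 0.2794, 0.1642]
tcp_rot: [0.672, 0.741, -0.0, 0.0]
contact_force: [0.6, -0.4, -0.1]
opening: 0.0601
grip_force: 0.0
```

```bash
python3 go.py .4663 .2818 .041 5.56
```

```text
t 24.6 pos [0.4656 0.2794 0.1642] yaw 5.59 tilt [-0.0004 -0.001 ]
turn [-0.0005  0.0009  0.0006] shift cm after turn [ 0.23  0.09 12.32] before [ 0.24  0.1  12.32]
opening 0.06010321708485237 F [ 0.61 -0.35 -0.07] grip 0.0
```

apply_moves(rows=[0.2,0.1,3,0,0,0,0.64,0,0,3,0,0,0,0.64,0,0,3,0,0,0,0.64,0,0,2.3,0,0,0,0.64,0,0,1,0,0,0,0.64,0,0,0,0,0,0,0,0,0,0,0,0,0,0,0,0,0,0,0,0,0,0,0,0,0,0,0,0,0,0,0,0,0,0,0,0,0,0,0,0,0,0,0,0,0,0,0,0,0])

```text
t: 25.8
eef_pos: [0.4668, 0.2833, 0.0425]
tcp_rot: [0.672, 0.741, 0.001, -0.0]
contact_force: [-1.9, -1.6, 9.3]
opening: 0.0325
grip_force: 40.0
```

apply_moves(rows=[0,0,-1,0,0,0,0,0,0,-2.5,0,0,0,0,0,0,-3,0,0,0,0,0,0,-3,0,0,0,0,0,0,-3,0,0,0,0,0,0,0,0,0,-0.09,0,0,0,0,0,0,0,0])

```text
t: 26.5
eef_pos: [0.4664, 0.2834, 0.1678]
tcp_rot: [0.637, 0.771, 0.001, -0.0]
contact_force: [0.4, 0.7, -2.8]
opening: 0.0325
grip_force: 40.0
```

```bash
python3 go.py .5105 -.2862 .035 10.75
```

```text
t 26.5 pos [0.4664 0.2834 0.1678] yaw 10.9 tilt [0.0009 0.002 ]
turn [ 0.0013 -0.0017  0.0025] shift cm after turn [-56.78  -6.3   13.28] before [-56.79  -6.46  13.18]
opening 0.032536532582788595 F [ 0.4   0.67 -2.81] grip 39.9983346182853
```

apply_moves(rows=[-2,-0.2,0,0,0,0,0,-4,-0.45,0,0,0,0,0,-4,-0.45,0,0,0,0,0,-4,-0.45,0,0,0,0,0,-4,-0.45,0,0,0,0,0,-4,-0.45,0,0,0,0,0,-4,-0.45,0,0,0,0,0,-4,-0.45,0,0,0,0,0,-4,-0.45,0,0,0,0,0,-4,-0.45,0,0,0,0,0,-4,-0.45,0,0,0,0,0,-4,-0.45,0,0,0,0,0])

```text
t: 27.7
eef_pos: [0.5006, -0.1806, 0.1661]
tcp_rot: [0.639, 0.769, -0.0, -0.0]
contact_force: [0.7, 0.2, -2.5]
opening: 0.0324
grip_force: 40.0
```

apply_moves(rows=[-4,-0.45,0,0,0,0,0,-3.5,-0.4,0,0,0,0,0,-2.2,-0.25,0,0,0,0,0,-1,-0.1,0,0,0,0,0,0,0,0,0,0,0,0,0,0,0,0,0,0,0,0,0,0,0,0,0,0])

```text
t: 28.4
eef_pos: [0.51, -0.2845, 0.1663]
tcp_rot: [0.637, 0.771, 0.0, -0.0]
contact_force: [-1.0, 1.6, -3.2]
opening: 0.0325
grip_force: 40.0
```

```bash
python3 go.py .5105 -.2862 .035 10.75;python3 -c "
from h import *
m,im=snap('wrist','w6')"
```

```text
t 28.4 pos [ 0.51   -0.2845  0.1663] yaw 10.83 tilt [-0.0003  0.0007]
turn [-0.0001 -0.0007  0.0015] shift cm after turn [-1.800e-01  1.000e-02  1.313e+01] before [-0.19  0.02 13.13]
opening 0.032488448501109345 F [-0.99  1.6  -3.18] grip 39.99908158555627
```

View pics/w6.png

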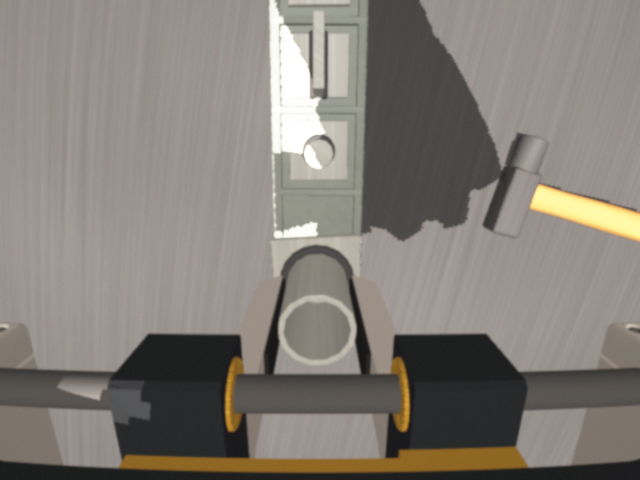

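```bash
python3 - <<'E'
from h import *
m=env.camera_model("wrist")
a=.188;c=np.array([.4915,-.1835]);X=np.array([np.cos(a),np.sin(a)]);Y=np.array([-X[1],X[0]])
def T(n,P,z):
    w=unproj(m,P,z)[:,:2]; print(n,np.c_[(w-c)@X,(w-c)@Y].round(4).tolist())
T("held plate edge",[[272.5,239.5],[361,236.5]],.144);T("pipe top",[[317,328]],.080+.1238)
T("divider -70",[[281,190],[356,190]],.013);T("bar top",[[319,152]],.082);T("bar plate",[[286,180],[349,180],[286,115],[349,115]],.014)
E
```

```text
held plate edge [[-0.0256, -0.0798], [0.0236, -0.078]]
pipe top [[-0.0008, -0.1023]]
divider -70 [[-0.0328, -0.0693], [0.0337, -0.0692]]
bar top [[0.0004, -0.0342]]
bar plate [[-0.0282, -0.0604], [0.0272, -0.0603], [-0.0272, -0.0056], [0.026, -0.0056]]
```

Everything fits. I'll move it 2 mm along and lower it 13 cm.

apply_moves(rows=[-0.2,0,3,0,0,0,0,0,0,3,0,0,0,0,0,0,3,0,0,0,0,0,0,2,0,0,0,0,0,0,1.2,0,0,0,0,0,0,0.5,0,0,0,0,0,0,0.1,0,0,0,0,0,0,0.1,0,0,0,0,0,0,0,0,0,0,0])

```text
t: 29.35
eef_pos: [0.5107, -0.288, 0.0382]
tcp_rot: [0.638, 0.77, 0.0, 0.001]
contact_force: [0.2, 0.9, -2.3]
opening: 0.0328
grip_force: 40.0
```

apply_moves(rows=[0,0,0.1,0,0,0,0,0,0,0,0,0,0,0])

```text
t: 29.55
eef_pos: [0.5104, -0.2879, 0.0368]
tcp_rot: [0.638, 0.77, 0.0, 0.0]
contact_force: [-0.2, 0.0, -1.6]
opening: 0.0328
grip_force: 40.0
```

apply_moves(rows=[0,0,0.1,0,0,0,0,0,0,0,0,0,0,0])

```text
t: 29.75
eef_pos: [0.5105, -0.288, 0.0364]
tcp_rot: [0.638, 0.77, 0.0, 0.0]
contact_force: [-4.8, 4.2, 17.9]
opening: 0.0327
grip_force: 40.0
```

Seated. I'll release, rise and back out beyond the row for a check.

apply_moves(rows=[0,0,0,0,0,0,0.64,0,0,0,0,0,0,0.64,0,0,0,0,0,0,0.64,0,0,0,0,0,0,0.64,0,0,0,0,0,0,0.64,0,0,-2,0,0,0,0.64,0,0,-4,0,0,0,0.64,0,0,-4,0,0,0,0.64,0,0,-4,0,0,0,0.64,-3,0,-2,0,0,0,0.64,-4,0,0,0,0,0,0.64,-4,0,0,0,0,0,0.64])

```text
t: 30.95
eef_pos: [0.5319, -0.3966, 0.1964]
tcp_rot: [0.637, 0.771, 0.001, 0.001]
contact_force: [0.9, 1.3, 0.8]
opening: 0.06
grip_force: 0.0
```

apply_moves(rows=[-3,0,0,0,0,0,0.64,0,0,0,0,0,0,0.64,0,0,0,0,0,0,0.64,0,0,0,0,0,0,0.64])

```text
t: 31.35
eef_pos: [0.5365, -0.4244, 0.1953]
tcp_rot: [0.637, 0.771, 0.0, -0.0]
contact_force: [0.8, -0.8, 1.0]
opening: 0.0598
grip_force: 0.0
```

```bash
python3 -c "
from h import *
m,im=snap('wrist','w7'); snap('scene','s7')
a=cv2.imread('pics/w7.png')[:,140:500]; b=cv2.imread('pics/s7.png')[200:340,90:300]
cv2.imwrite('pics/f.png',np.hstack([a,cv2.resize(b,(440,293)) if 0 else cv2.copyMakeBorder(cv2.resize(b,(420,280),interpolation=cv2.INTER_CUBIC),0,200,0,0,cv2.BORDER_CONSTANT)]))"
```

```text
(no output)
```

View pics/f.png

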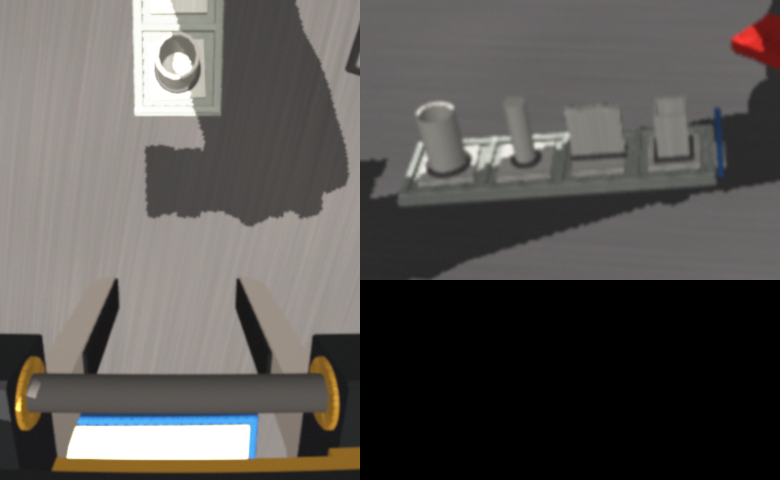

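All four samples stand upright in their pockets. From the end plate (720,140) the order is tube, tee, bar, pipe, which is the reversed row. The gripper is empty and clear, so I'm handing in.

```bash
python3 -c "
from plant import env
print(env.sign_off())"
```

```text
the job is handed in; nothing more can be done
None
```

I moved all four samples into the tray in reversed order (tube, tee, bar, pipe from the tray's end plate), upright and released in the last pictures, and handed the job in at about 31 s; sign-off returned no verdict.

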